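Vent a filter cell and loosen its knurled ring two turns

ROBOT

A 6-joint arm with a two-finger parallel gripper is mounted at the origin on a cart in front of the work surface, level with it; the furniture and walls round the work are solid. World frame = base frame: x ahead of the robot, y to its left, z up, the work surface at z = 0. Lengths are in m, angles in rad, forces in N, time in s.
With the tool pointing down it reaches from about 0.325 to 0.9 m from the base axis. Payload 6.1 kg.
Tool frame: the origin (TCP) lies at the very end of the fingers, on their centre line; the grasp point (between the pads) lies 19 mm behind it (r.pinch_z is the distance from the TCP to the grasp point, in m); z points along the fingers, y is the line along which they close (so a half turn about z gives the same grasp; the last joint's range is limited). The gripper opens to 85 mm and grips with 20 to 120 N. Pads are 22 mm wide; open, the fingers measure 114 mm over their backs; the gripper's body (76 mm by 85 mm) begins 54 mm behind the grasp point. The pads swing forward as they close: fully open they stand 13 mm farther back than shut.
Start: joints at [-1.252, 0.22, 1.526, -0, 1.395, -0.126], TCP at [0.269, -0.564, 0.231] pointing down, gripper open.
Joint ranges: [-2.98, 2.98], [-0.91, 2.08], [0.09, 2.57], [-1.24, 4.39], [0.2, 2.65], [-2.68, 2.68]. Speed limits (rad/s): [2.57, 2.57, 3.01, 3.14, 3.14, 3.14].

INTERFACE

Orientations are given as [roll, pitch, yaw] about the fixed x, y, z axes, in that order (R = Rz(yaw) Ry(pitch) Rx(roll)).
In Python, from plant import monitor, read_camera, camera_params, job, r gives the robot as it stands. The module is installed in compiled form; this text tells all that it offers.
- The arm moves only by the tool servo_tool, never from a script. Its argument "targets" is one flat list of numbers, 5 for each row, row after row: the shift along the tool's x, y, z in cm, then the turn about the tool's z in rad, then the gripper command: -1 is shut, 1 is fully open, values between are in proportion. A call has 1 to 10 rows; each row is the pose to reach, as a shift and turn from the pose commanded when the call began, along the tool's axes at that moment; what a row does not reach only later rows make up. A row lasts 1/8 s, in which the tool goes at most 62.5 mm and 10.7 degrees, less where a joint would pass 70% of its speed; a pose out of reach is approached as far as the arm can. A call with a gripper value outside its range is refused whole. The fingers move at their own pace and stop on an object; "newtons" is the grip in N (left out, the last holds). Time passes only in rows, so rows that repeat a pose let the fingers close. It gives the time, the measured TCP pose, the force, the opening and the grip force at its end, in the units of the state.
- monitor.read_state(): the state, without advancing time (a new reading comes with each control period).
- read_camera(name): name is "scene" or "side" or "wrist"; returns (picture, depth): 420x560x3 uint8, blue, green, red; 420x560 float32, m along the optical axis (not along the pixel's ray), 0 where there is no reading.
- camera_params(name): a dict with "mtx" (3x3 intrinsics, pixels), "eye" and "orientation" of the camera in the world. Camera axes: x right, y up, looking along -z (the intrinsics and any distortion apply to the point x, -y, -z); pixel columns grow to the right and rows downward; lengths in m; the calibration is good to about 2 mm. A picture is of the moment at which its call begins: read the wrist's pose just before it. camera_params takes no time and is no camera call; for the wrist camera it gives the pose at the moment of the call.
- job.finish_job(): hands the job in; it is judged then, once.
The state is a dict: "time_s": time; "joints": joint angles; "qvel": joint speeds; "joint_torque": joint torques, N m; "tcp_pos": TCP position; "tcp_rot": TCP orientation; "contact_force": force on the tool from outside, world axes, zero at the start; "wrist_torque": the same for the moment, N m; "grip_width": finger opening in m; "grip_force": force on a finger pad.
Only numpy, scipy, OpenCV 4.12 (cv2) and the standard library are available. Lean on these libraries where they do the work, as an engineer would, in place of code of your own. Each camera call takes 0.05 s, during which the arm holds its last target. There are 200 camera calls.

TASK

Make the pressure filter cell ready for opening, using only fingertips and without pinching anything: first press the black vent plunger in the middle of its lid fully down, keep it down for a good second and let it come up again. Then roll a fingertip round the knurled rim of the retaining ring, anticlockwise seen from above, until the raised rib on the ring has come round to the fixed pointer rib on the lid for the second time, and stop there with the two ribs in line; do not unscrew the ring further. Leave the things standing round the cell where they are.

Things in the scene. Friction and masses are not known exactly. Their poses are not given: they have to be found in the camera images.
- ring (a joint): Angle of the knurled retaining ring, rad: 0 = screwed tight, grows as it turns anticlockwise seen from above (loosening), 6.283 per full turn. Starts already slackened by 0.3 to 1.2 rad. The thread ends at three turns. It turns stiffly (0.05 N m, about 1 N along the rim), stays where it is left, and rises 2 mm per turn.
- ring_foot (a point): The knurled retaining ring: light metal with fine dark vertical ribs, outer diameter 96 mm, turning about the vertical axis. This point lies on the axis at the ring's underside, 56 mm above the worktop when tight; the rim is a 30 mm high band above it. The rim grips a finger pressed sideways on it (friction coefficient at least 0.8); a sideways push of 3 to 10 N is plenty.
- vent (a joint): Travel of the vent plunger in the middle of the lid, m: 0 = up (where its spring keeps it), 0.006 = fully down. It takes 1.5 N to start moving and 5 N to reach the bottom, and springs back up when released.
- cell_axis (a point): Point on the vertical axis of the cell, at half the height of the tight ring's rim, 71 mm above the worktop. Its x axis points away from the robot, within 20 degrees. Round the ring, above 56 mm height, the space is free for 50 mm outward of the rim; beyond that stand things up to 105 mm tall.
- cell: The filter cell, screwed to the worktop, origin under its centre: base plate 130 x 130 mm, 17 mm high with screw heads; barrel 84 mm across to 54 mm height, with an outlet stub on +x at 36 mm height, ending 77 mm from the axis; then the ring; inside the ring the fixed lid, 66 mm across, top at 92 mm; on it the plunger's housing, 38 mm across, to 104 mm.
- vent_top (a point): Centre of the top face of the vent plunger, a black button 22 mm across on the cell's axis; 114 mm above the worktop when up, 108 mm when fully down (10 mm and 4 mm above its housing). Press straight down. Moves with the plunger.
- index_rib (a point): The raised dark index rib (radial, 12 x 4 x 2 mm) on the top face of the ring, 40 mm from the axis; turns with the ring.
- pointer_rib (a point): The fixed dark pointer rib (radial, 13 x 4 x 2 mm) on the lid, 26 mm from the axis, on the robot's side. When the ring is tight, and after every full turn, the index rib lies straight outward of it.
- buffer: A bystander, loose on the worktop: a small white plastic bottle with a green screw cap, 43 mm across, 99 mm tall. Origin at the centre of its underside.
- beaker: A bystander, loose on the worktop: a small clear beaker, 54 mm across, 66 mm tall. Origin at the centre of its underside.
- crucible: A bystander, loose on the worktop: a white porcelain crucible, 39 mm across, 30 mm tall. Origin at the centre of its underside.
- vial: A bystander, loose on the worktop: a small glass vial with a white cap, 22 mm across, 58 mm tall. Origin at the centre of its underside.
- timer: A bystander, loose on the worktop: a flat square white timer, 64 x 64 x 21 mm. Origin at the centre of its underside.
- marker: A bystander, loose on the worktop: a black marker pen lying flat, 17 mm thick, 130 mm long. Origin at the centre of its underside.

How it is judged:
On the way, in this order (a step that is already met when the one before it is completed fails the run):
1. the vent plunger is held fully down while the ring is not yet turned (value of joint vent above 0.005 m and value of joint ring below 1.6 rad), for 0.6 s.
2. the plunger is up again and the index rib comes past the pointer for the first time (value of joint vent below 0.0015 m and value of joint ring above 6.0832 rad), for 0.05 s.
At the end, for the whole second after the job is handed in: The ring rests two full turns from tight, its rib within 0.3 rad (17 degrees) of the pointer, and the vent plunger is up (value of joint ring between 12.2664 and 12.8664 rad and not (velocity of joint ring above 0.1 rad/s) and not (velocity of joint ring below -0.1 rad/s) and value of joint vent below 0.0015 m); the robot touches nothing.
It fails at once if the ring is unscrewed more than half a turn too far (value of joint ring above 15.708 rad).
It fails at once if a bystander is pushed more than 30 mm away (distance of any of buffer, beaker, crucible, vial, timer, marker from where it was at the start of the episode above 0.03 m).
It fails at once if a bystander is lifted (height (world z) of any of buffer, beaker, crucible, vial, timer, marker above 0.02 m).
It fails at once if a bystander is tipped over (angle between any of buffer, beaker, crucible, vial, timer's own z axis and vertical above 0.6 rad).
It also fails if it takes over 70 s, if anything falls off the work surface, if the arm or the gripper's body presses on something with over 40 N, if the wrist force passes 120 N, or if a joint passes its speed limit or range.

## Working session

There is one attempt and no reset: what is moved stays moved. The work goes in short steps, Python scripts to look and compute and a tool call to move; the robot and the scene stay as the last step left them, time stands still between calls to the robot, and variables do not carry over. Pictures are saved under pics/ and viewed, at most 10 in all, crops included, and the job is handed in when it is done.

Besides the shell and the picture viewer there is one more tool, called after "Request:" by a JSON object that holds its "method" and its "body". servo_tool: Moves the arm, as the interface text tells. Its arguments: {"type":"object","properties":{"targets":{"type":"array","items":{"type":"number"}},"newtons":{"type":"number"}},"required":["targets"]}

```bash
mkdir -p pics; ls; python3 - <<'E'
from plant import monitor, read_camera, camera_params, job, r
import cv2,numpy as np
s=monitor.read_state();print({k:np.round(v,3) for k,v in s.items()})
for n in("scene","side"):
    im,d=read_camera(n);cv2.imwrite(f"pics/{n}0.png",im);np.savez(f"{n}0.npz",im=im,d=d)
    p=camera_params(n);print(n,p)
E
```

```text
pics
{'time_s': np.float64(0.0), 'joints': array([-1.252,  0.221,  1.528,  0.   ,  1.395, -0.126]), 'qvel': array([-0.   , -0.002,  0.001, -0.002, -0.   , -0.001]), 'joint_torque': array([ 0.0000e+00, -4.9690e+01, -3.8939e+01, -0.0000e+00,  1.1000e-02,
       -0.0000e+00]), 'tcp_pos': array([ 0.269, -0.564,  0.23 ]), 'tcp_rot': array([-3.14 , -0.   ,  0.445]), 'contact_force': array([ 0.556,  1.032, -1.056]), 'wrist_torque': array([0.007, 0.008, 0.001]), 'grip_force': np.float64(0.0), 'grip_width': np.float64(0.085)}
scene {'mtx': array([[385.96676544,   0.        , 282.04632578],
       [  0.        , 385.96676544, 208.36995198],
       [  0.        ,   0.        ,   1.        ]]), 'eye': array([0.07840882, 0.66858302, 0.95636496]), 'orientation': array([ 0.71532639, -0.00666409, -2.56501985])}
side {'mtx': array([[482.75916239,   0.        , 283.56887422],
       [  0.        , 482.75916239, 213.88218251],
       [  0.        ,   0.        ,   1.        ]]), 'eye': array([0.38859318, 1.08852187, 0.69926253]), 'orientation': array([ 1.04096124,  0.01190089, -3.07018551])}
```

View pics/scene0.png

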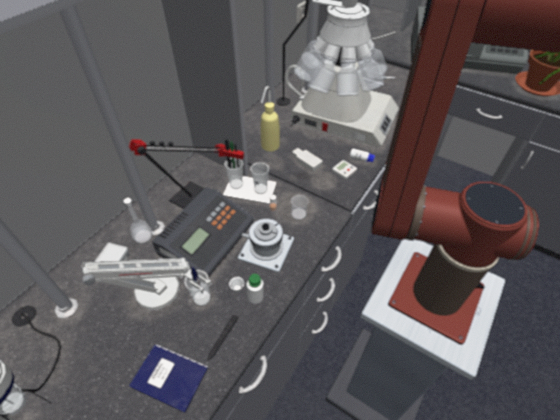

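View pics/side0.png

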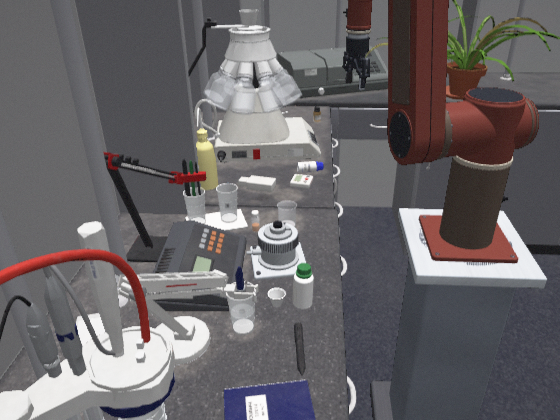

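The cell is at about (267,240) in the scene view, with its plunger at (266,228). In the side view it is at (277,243), with the plunger at (277,226). The bottle, crucible, beaker, vial and keypad device stand round it.

```bash
cat > h.py <<'E'
import numpy as np,cv2
from scipy.spatial.transform import Rotation as R
from plant import monitor, read_camera, camera_params, job, r
def rays(p,uv):
    uv=np.atleast_2d(np.asarray(uv,float));K=p["mtx"]
    c=np.c_[(uv[:,0]-K[0,2])/K[0,0],-(uv[:,1]-K[1,2])/K[1,1],-np.ones(len(uv))]
    return R.from_euler("xyz",p["orientation"]).apply(c)
def plane(p,uv,z):
    d=rays(p,uv);return p["eye"]+d*((z-p["eye"][2])/d[:,2])[:,None]
def proj(p,X):
    c=R.from_euler("xyz",p["orientation"]).inv().apply(np.atleast_2d(X)-p["eye"]);K=p["mtx"]
    return np.c_[K[0,0]*c[:,0]/-c[:,2]+K[0,2],-K[1,1]*c[:,1]/-c[:,2]+K[1,2]]
def cloud(p,d):
    v,u=np.mgrid[:d.shape[0],:d.shape[1]]
    return p["eye"]+rays(p,np.c_[u.ravel(),v.ravel()])*d.ravel()[:,None]
E
python3 - <<'E'
from h import *
out=[]
for n,uv in(("scene",(266,228)),("side",(277,226))):
    z=np.load(n+"0.npz");p=camera_params(n);im,d=z["im"],z["d"]
    c=plane(p,uv,.114)[0];print(n,"button guess",c.round(4))
    P=cloud(p,d);ok=(d.ravel()>0)&(np.linalg.norm(P[:,:2]-c[:2],axis=1)<.3)
    def st(nm,m):
        q=P[m];print(nm,m.sum(),q.mean(0).round(4),((q.max(0)+q.min(0))/2).round(4),np.ptp(q,axis=0).round(3)) if m.sum() else print(nm,0)
    near=np.linalg.norm(P[:,:2]-c[:2],axis=1)
    st("button",ok&(near<.03)&(abs(P[:,2]-.114)<.003))
    st("housing",ok&(near<.04)&(abs(P[:,2]-.104)<.003))
    st("ring",ok&(near<.06)&(abs(P[:,2]-.086)<.003))
    # heights map of obstacles
    m=ok&(P[:,2]>.02)&(P[:,2]<.4)&(near>.07)
    q=P[m]-c
    a=np.degrees(np.arctan2(q[:,1],q[:,0]))
    for k in range(-180,180,20):
        s=(a>=k)&(a<k+20)
        for lo,hi in((.02,.06),(.06,.4)):
            t=s&(P[m][:,2]>lo)&(P[m][:,2]<hi)
            if t.sum()>3: w=q[t];print(k,lo,t.sum(),"rmin %.3f zmax %.3f"%(np.hypot(w[:,0],w[:,1]).min(),P[m][t][:,2].max()))
    u,v=map(int,uv);cr=im[v-35:v+45,u-50:u+50];out.append(cv2.resize(cr,None,fx=4,fy=4,interpolation=cv2.INTER_CUBIC))
cv2.imwrite("pics/crop.png",np.hstack(out))
E
```

```text
scene button guess [0.4706 0.1367 0.114 ]
button 36 [0.4772 0.1304 0.1133] [0.4771 0.1306 0.1139] [0.02  0.019 0.006]
housing 60 [0.4735 0.1343 0.1038] [0.4758 0.13   0.1041] [0.036 0.036 0.006]
ring 331 [0.4725 0.1343 0.0855] [0.4768 0.1302 0.086 ] [0.094 0.095 0.006]
-180 0.06 668 rmin 0.268 zmax 0.400
-160 0.06 55 rmin 0.268 zmax 0.399
-100 0.02 237 rmin 0.150 zmax 0.060
-100 0.06 55 rmin 0.148 zmax 0.069
-80 0.02 65 rmin 0.159 zmax 0.059
-60 0.02 118 rmin 0.163 zmax 0.060
-60 0.06 330 rmin 0.221 zmax 0.160
-40 0.02 248 rmin 0.098 zmax 0.060
-40 0.06 378 rmin 0.264 zmax 0.196
-20 0.02 331 rmin 0.089 zmax 0.060
-20 0.06 560 rmin 0.151 zmax 0.087
0 0.02 354 rmin 0.072 zmax 0.060
0 0.06 777 rmin 0.143 zmax 0.087
20 0.02 443 rmin 0.093 zmax 0.060
20 0.06 1043 rmin 0.158 zmax 0.087
40 0.02 808 rmin 0.113 zmax 0.060
40 0.06 353 rmin 0.194 zmax 0.087
60 0.02 179 rmin 0.165 zmax 0.060
60 0.06 917 rmin 0.202 zmax 0.167
80 0.02 142 rmin 0.128 zmax 0.060
80 0.06 114 rmin 0.208 zmax 0.104
100 0.02 109 rmin 0.156 zmax 0.060
100 0.06 234 rmin 0.138 zmax 0.100
120 0.02 14 rmin 0.151 zmax 0.057
1
[... 531 characters left out ...]
164 zmax 0.059
-60 0.02 214 rmin 0.114 zmax 0.060
-60 0.06 497 rmin 0.227 zmax 0.162
-40 0.02 381 rmin 0.093 zmax 0.060
-40 0.06 552 rmin 0.167 zmax 0.198
-20 0.02 304 rmin 0.071 zmax 0.060
-20 0.06 711 rmin 0.142 zmax 0.086
0 0.02 329 rmin 0.071 zmax 0.060
0 0.06 908 rmin 0.142 zmax 0.086
20 0.02 461 rmin 0.087 zmax 0.060
20 0.06 900 rmin 0.157 zmax 0.086
40 0.02 810 rmin 0.118 zmax 0.060
40 0.06 39 rmin 0.221 zmax 0.066
60 0.02 382 rmin 0.193 zmax 0.060
60 0.06 1457 rmin 0.191 zmax 0.174
80 0.02 231 rmin 0.116 zmax 0.059
80 0.06 232 rmin 0.197 zmax 0.104
100 0.02 276 rmin 0.125 zmax 0.060
100 0.06 340 rmin 0.129 zmax 0.101
120 0.02 27 rmin 0.157 zmax 0.057
120 0.06 53 rmin 0.131 zmax 0.099
```

View pics/crop.png

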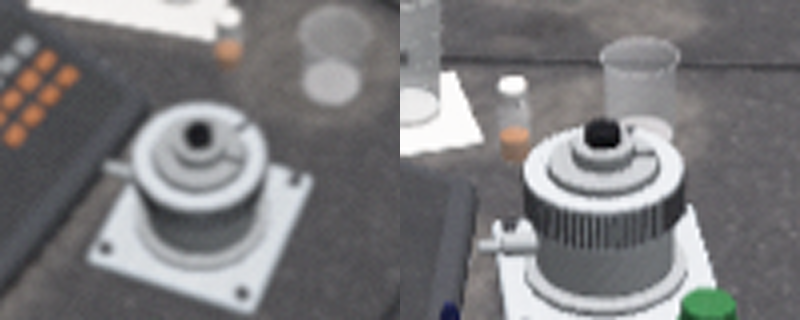

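The left crop shows the button at (198,133), the pointer rib at about (235,153) and the index rib at about (243,127), slightly anticlockwise of it. From depth, the cell axis is near (0.478, 0.131) and the heights agree with those given. Next I plan the approach.

```bash
cat >> h.py <<'E'
import json
def plan(c,wps,g=-1,step=.055,dyaw=.17):
    """c=(x,y,z,yaw) commanded; wps the same; prints the rows in the tool frame of c"""
    c=np.array(c,float);rows=[];cur=c.copy()
    cy,sy=np.cos(c[3]),np.sin(c[3])
    for w in np.array(wps,float):
        n=max(1,int(np.ceil(max(np.linalg.norm((w-cur)[:3])/step,abs(w[3]-cur[3])/dyaw))))
        for k in range(1,n+1):
            d=cur+(w-cur)*k/n-c
            rows.append([round(100*(cy*d[0]+sy*d[1]),2),round(100*(sy*d[0]-cy*d[1]),2),round(-100*d[2],2),round(-d[3],3),g])
        cur=w
    print(len(rows));print(",".join(str(v) for q in rows for v in q))
E
python3 - <<'E'
from h import *
plan((.269,-.564,.231,.445),[(.32,-.2,.23,.1),(.42,.131,.23,-.6)])
E
```

```text
14
2.9,-4.38,0.01,0.049,-1,5.79,-8.76,0.03,0.099,-1,8.69,-13.14,0.04,0.148,-1,11.58,-17.52,0.06,0.197,-1,14.48,-21.9,0.07,0.246,-1,17.38,-26.28,0.09,0.296,-1,20.27,-30.66,0.1,0.345,-1,23.6,-34.31,0.1,0.445,-1,26.92,-37.97,0.1,0.545,-1,30.25,-41.62,0.1,0.645,-1,33.57,-45.27,0.1,0.745,-1,36.9,-48.93,0.1,0.845,-1,40.22,-52.58,0.1,0.945,-1,43.55,-56.23,0.1,1.045,-1
```

Request:
{"method": "servo_tool", "body": {"targets": [2.9,-4.4,0,0.05,-1,5.8,-8.8,0,0.1,-1,8.7,-13.1,0,0.15,-1,11.6,-17.5,0,0.2,-1,14.5,-21.9,0,0.25,-1,17.4,-26.3,0,0.3,-1,20.3,-30.7,0,0.35,-1,23.6,-34.3,0,0.45,-1,26.9,-38,0,0.55,-1,30.2,-41.6,0,0.65,-1], "newtons": 60}}

```text
time_s: 1.35
tcp_pos: [0.3625, -0.0571, 0.2312]
tcp_rot: [3.142, -0.0, -0.209]
contact_force: [0.7, -1.4, 0.8]
grip_width: -0.0
grip_force: 0.0
```

```bash
python3 - <<'E'
from h import *
plan((.3625,-.0585,.231,-.205),[(.42,.09,.231,-.6)])
E
```

```text
3
0.87,-5.24,-0.0,0.132,-1,1.74,-10.47,-0.0,0.263,-1,2.61,-15.71,-0.0,0.395,-1
```

Request:
{"method": "servo_tool", "body": {"targets": [0.9,-5.2,0,0.13,-1,1.7,-10.5,0,0.26,-1,2.6,-15.7,0,0.395,-1,2.6,-15.7,0,0.395,-1,2.6,-15.7,0,0.395,-1]}}

```text
time_s: 1.98
tcp_pos: [0.4195, 0.0897, 0.2308]
tcp_rot: [3.14, 0.001, -0.598]
contact_force: [-0.6, 0.4, 0.0]
grip_width: 0.0
grip_force: 0.0
```

```bash
python3 - <<'E'
from h import *
s=monitor.read_state();p=camera_params("wrist");im,d=read_camera("wrist")
print(s["time_s"],s["tcp_pos"],s["tcp_rot"],p);cv2.imwrite("pics/w1.png",im);np.savez("w1.npz",im=im,d=d,**p)
print(proj(p,[[.478,.131,.114],[.478,.131,.086]]))
P=cloud(p,d)
for zc,rr,nm in((.1135,.02,"button"),(.104,.03,"housing"),(.0865,.06,"ring")):
    m=(d.ravel()>0)&(np.hypot(P[:,0]-.478,P[:,1]-.131)<rr)&(abs(P[:,2]-zc)<.003)
    q=P[m]
    if len(q): print(nm,m.sum(),((q.max(0)+q.min(0))/2).round(4),np.ptp(q,axis=0).round(3))
E
```

```text
1.975 [0.41945772 0.08965661 0.23076001] [ 3.14037742e+00  8.47079379e-04 -5.98045284e-01] {'mtx': array([[294.04271062,   0.        , 274.0746933 ],
       [  0.        , 294.04271062, 206.20430052],
       [  0.        ,   0.        ,   1.        ]]), 'eye': array([0.47878421, 0.05054432, 0.37278439]), 'orientation': array([-0.28776983, -0.00236887, -2.16862528])}
[[198.96924479 173.13284141]
 [205.90612329 168.10023187]]
button 441 [0.4774 0.1295 0.113 ] [0.021 0.021 0.005]
housing 805 [0.4773 0.1291 0.104 ] [0.037 0.037 0.006]
ring 3408 [0.4773 0.1293 0.0865] [0.094 0.095 0.006]
```

View pics/w1.png

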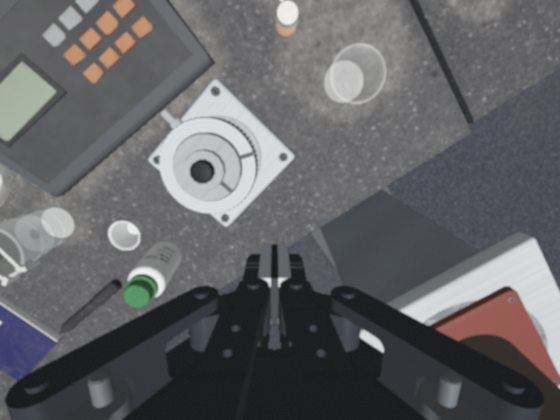

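The wrist view shows the button at (202,171), the pointer rib at about (227,186) on the lid and the index rib at about (248,156) on the ring. The bottle cap is at (140,290) and the crucible at (124,235).

```bash
cat >> h.py <<'E'
C=np.array([.4775,.1297])
def ribs(p,im,zr=.088,zl=.094):
    """angles of the dark ribs: polar scan on the ring top (r 35..46 mm) and on the lid (21..31 mm)"""
    a=np.radians(np.arange(0,360,1));g=cv2.cvtColor(im,cv2.COLOR_BGR2GRAY).astype(np.float32);o=[]
    for z,rr in((zr,np.arange(.037,.0435,.0005)),(zl,np.arange(.022,.0315,.0005))):
        X=np.array([[C[0]+q*np.cos(t),C[1]+q*np.sin(t),z] for t in a for q in rr]);uv=proj(p,X).astype(np.float32)
        v=cv2.remap(g,uv[:,:1],uv[:,1:],cv2.INTER_LINEAR).reshape(len(a),-1).mean(1)
        dk=np.clip(np.median(v)-v-12,0,None);k=dk.argmax();w=(np.arange(-12,13)+k)%360
        o.append(np.degrees(np.angle((dk[w]*np.exp(1j*a[w])).sum())));print("rib",round(o[-1],1),"depth",dk[k].round(),"2nd",np.sort(np.delete(dk,w))[-3:].round())
    print("index-pointer deg",round((o[0]-o[1])%360,1))
E
python3 - <<'E'
from h import *
z=np.load("w1.npz");ribs(z,z["im"])
plan((.4195,.0905,.231,-.6),[(.4775,.1297,.15,-.6),(.4775,.1297,.118,-.6),(.4775,.1297,.1135,-.6)])
E
```

```text
rib -106.2 depth 90.0 2nd [0. 0. 0.]
rib -166.5 depth 64.0 2nd [0. 0. 0.]
index-pointer deg 60.3
4
1.29,-3.26,4.05,-0.0,-1,2.57,-6.51,8.1,-0.0,-1,2.57,-6.51,11.3,-0.0,-1,2.57,-6.51,11.75,-0.0,-1
```

Request:
{"method": "servo_tool", "body": {"targets": [1.3,-3.25,4,0,-1,2.6,-6.5,8,0,-1,2.6,-6.5,11,0,-1,2.6,-6.5,11.7,0,-1,2.6,-6.5,12,0,-1,2.6,-6.5,12.2,0,-1,2.6,-6.5,12.3,0,-1,2.6,-6.5,12.3,0,-1]}}

```text
time_s: 3.02
tcp_pos: [0.4791, 0.1283, 0.1095]
tcp_rot: [-3.141, -0.002, -0.6]
contact_force: [-0.3, -3.0, 4.1]
grip_width: 0.0002
grip_force: 2.0
```

Request:
{"method": "servo_tool", "body": {"targets": [0,0,0.15,0,-1,0,0,0.3,0,-1,0,0,0.4,0,-1,0,0,0.4,0,-1]}}

```text
time_s: 3.52
tcp_pos: [0.4793, 0.1285, 0.1076]
tcp_rot: [-3.141, -0.002, -0.6]
contact_force: [-9.0, -5.4, 25.9]
grip_width: 0.0001
grip_force: 12.8
```

Request:
{"method": "servo_tool", "body": {"targets": [0,0,-0.1,0,-1,0,0,-0.1,0,-1,0,0,-0.1,0,-1,0,0,-0.1,0,-1,0,0,-0.1,0,-1,0,0,-0.1,0,-1,0,0,-0.1,0,-1,0,0,-0.1,0,-1,0,0,-0.1,0,-1]}}

```text
time_s: 4.65
tcp_pos: [0.4793, 0.1285, 0.1078]
tcp_rot: [-3.141, -0.002, -0.6]
contact_force: [-6.1, -5.0, 18.6]
grip_width: 0.0
grip_force: 9.4
```

Request:
{"method": "servo_tool", "body": {"targets": [0,0,-2,0,-1,0,0,-5,0,-1,4,0,-5,0,-1,7.8,0,-4,0,-1,7.8,0,0,0,-1,7.8,0,3.7,0,-1,7.0,0,3.7,0,-1,6.4,0,3.7,0,-1,6.2,0,3.7,0,-1,6.2,0,3.7,0,-1]}}

```text
time_s: 5.9
tcp_pos: [0.5303, 0.094, 0.07]
tcp_rot: [-3.14, -0.002, -0.6]
contact_force: [0.3, -1.0, -0.2]
grip_width: 0.0001
grip_force: 0.0
```

Request:
{"method": "servo_tool", "body": {"targets": [-0.1,0,0,0,-1,-0.2,0,0,0,-1,-0.3,0,0,0,-1,-0.3,0,0,0,-1]}}

```text
time_s: 6.4
tcp_pos: [0.527, 0.0952, 0.0684]
tcp_rot: [-3.142, -0.0, -0.6]
contact_force: [0.5, 0.3, -0.3]
grip_width: -0.0001
grip_force: 0.3
```

Request:
{"method": "servo_tool", "body": {"targets": [-0.1,0,0,0,-1,-0.2,0,0,0,-1,-0.2,0,0,0,-1]}}

```text
time_s: 6.78
tcp_pos: [0.5268, 0.0955, 0.0689]
tcp_rot: [-3.141, -0.004, -0.6]
contact_force: [4.9, -4.7, -1.5]
grip_width: -0.0002
grip_force: 3.4
```

Request:
{"method": "servo_tool", "body": {"targets": [-0.06,-0.85,0,-0.15,-1,-0.26,-1.68,0,-0.3,-1,-0.57,-2.48,0,-0.45,-1,-1.0,-3.22,0,-0.6,-1,-1.53,-3.89,0,-0.75,-1]}}

```text
time_s: 7.4
tcp_pos: [0.5366, 0.1374, 0.0691]
tcp_rot: [3.141, -0.004, 0.154]
contact_force: [6.1, 0.5, -0.2]
grip_width: -0.0001
grip_force: 2.6
```

Request:
{"method": "servo_tool", "body": {"targets": [-0.06,-0.85,0,-0.15,-1,-0.26,-1.68,0,-0.3,-1,-0.57,-2.48,0,-0.45,-1,-1.0,-3.22,0,-0.6,-1,-1.53,-3.89,0,-0.75,-1,-2.16,-4.46,0,-0.9,-1,-2.86,-4.94,0,-1.05,-1,-3.64,-5.31,0,-1.2,-1,-4.45,-5.56,0,-1.35,-1,-5.3,-5.69,0,-1.5,-1]}}

```text
time_s: 8.65
tcp_pos: [0.4741, 0.1875, 0.0691]
tcp_rot: [3.139, -0.003, 1.655]
contact_force: [0.1, 6.6, 2.8]
grip_width: 0.0
grip_force: 2.8
```

Request:
{"method": "servo_tool", "body": {"targets": [-0.06,-0.85,0,-0.15,-1,-0.26,-1.68,0,-0.3,-1,-0.57,-2.48,0,-0.45,-1,-1.0,-3.22,0,-0.6,-1,-1.53,-3.89,0,-0.75,-1,-2.16,-4.46,0,-0.9,-1,-2.86,-4.94,0,-1.05,-1,-3.64,-5.31,0,-1.2,-1,-4.45,-5.56,0,-1.35,-1,-5.3,-5.69,0,-1.5,-1]}}

```text
time_s: 9.9
tcp_pos: [0.4195, 0.1285, 0.0679]
tcp_rot: [3.141, -0.003, -3.128]
contact_force: [-1.8, 0.7, 1.4]
grip_width: -0.0001
grip_force: 1.1
```

```bash
python3 - <<'E'
from h import *
for n in("scene","side"):
    im,d=read_camera(n);print(n);ribs(camera_params(n),im,.089)
s=monitor.read_state();print(s["joints"],s["contact_force"])
E
```

```text
scene
rib -103.1 depth 191.0 2nd [190. 190. 191.]
rib -122.2 depth 118.0 2nd [ 98.  99. 100.]
index-pointer deg 19.1
side
rib -76.9 depth 179.0 2nd [175. 175. 175.]
rib -69.1 depth 158.0 2nd [155. 156. 156.]
index-pointer deg 352.2
[ 1.15539669e-01 -3.52278670e-02  2.13292334e+00  4.39614510e-04
  1.04705227e+00 -1.46410179e+00] [-5.97855427 -0.02010848  2.11467535]
```

Request:
{"method": "servo_tool", "body": {"targets": [-0.06,-0.85,0,-0.15,-1,-0.26,-1.68,0,-0.3,-1,-0.57,-2.48,0,-0.45,-1,-1.0,-3.22,0,-0.6,-1,-1.53,-3.89,0,-0.75,-1,-1.53,-3.89,0,-0.75,-1]}}

```text
time_s: 10.75
tcp_pos: [0.4357, 0.0884, 0.068]
tcp_rot: [3.141, -0.004, -2.386]
contact_force: [-5.3, -4.9, 3.3]
grip_width: -0.0001
grip_force: 3.8
```

```bash
python3 - <<'E'
from h import *
s=monitor.read_state();print(s["joints"],s["contact_force"],s["tcp_pos"])
E
```

```text
[ 2.38625881e-02 -2.02065591e-02  2.11793751e+00 -2.18352115e-03
  1.04697099e+00 -2.30185466e+00] [-5.34995681 -4.88260263  3.27927715] [0.43571546 0.08839016 0.06799537]
```

Request:
{"method": "servo_tool", "body": {"targets": [1.5,0,0,0,-1,2.2,0,-2,0,-1,2.2,0,-7,0.18,-1,1,0,-12,0.36,-1,-2,-1,-16.3,0.54,-1,-5,-2,-16.3,0.72,-1,-6.6,-2.9,-16.3,0.9,-1,-6.6,-2.9,-16.3,1.08,-1,-6.6,-2.9,-16.3,1.26,-1,-6.6,-2.9,-16.3,1.26,-1]}}

```text
time_s: 12.0
tcp_pos: [0.5042, 0.1137, 0.2311]
tcp_rot: [3.141, -0.0, 2.64]
contact_force: [0.1, -0.4, -0.3]
grip_width: 0.0002
grip_force: 0.0
```

```bash
python3 - <<'E'
from h import *
p=camera_params("wrist");im,d=read_camera("wrist");cv2.imwrite("pics/w2.png",im);ribs(p,im,.0895)
E
```

```text
rib 148.7 depth 86.0 2nd [0. 0. 0.]
rib -168.4 depth 63.0 2nd [0. 0. 0.]
index-pointer deg 317.1
```

Request:
{"method": "servo_tool", "body": {"targets": [-1,-0.2,1,0.18,-1,-2,-0.3,2,0.36,-1,-3,-0.5,3,0.54,-1,-4,-0.6,4,0.72,-1,-4.9,-0.8,5,0.9,-1,-4.9,-0.8,5,1.08,-1,-4.9,-0.8,5,1.26,-1,-4.9,-0.8,5,1.44,-1,-4.9,-0.8,5,1.62,-1,-4.9,-0.8,5,1.8,-1]}}

```text
time_s: 13.3
tcp_pos: [0.5435, 0.0831, 0.1813]
tcp_rot: [3.142, -0.0, 0.837]
contact_force: [0.3, 0.4, 0.5]
grip_width: -0.0001
grip_force: 0.0
```

Request:
{"method": "servo_tool", "body": {"targets": [0,0,0,0.18,-1,0,0,0,0.36,-1,0,0,0,0.54,-1,0,0,2,0.72,-1,0,0,4,0.9,-1,0,0,6,1.08,-1,0,0,9,1.26,-1,0,0,11.2,1.44,-1,0,0,11.2,1.44,-1,-0.2,-1.6,11.2,1.44,-1]}}

```text
time_s: 14.55
tcp_pos: [0.5313, 0.0923, 0.0705]
tcp_rot: [-3.14, -0.002, -0.597]
contact_force: [-0.1, 0.3, -0.5]
grip_width: 0.0005
grip_force: 0.0
```

Request:
{"method": "servo_tool", "body": {"targets": [-0.3,0,0,0,-1,-0.5,0,0,0,-1,-0.7,0,0,0,-1,-0.7,0,0,0,-1]}}

```text
time_s: 15.05
tcp_pos: [0.5269, 0.0955, 0.0707]
tcp_rot: [-3.14, -0.005, -0.6]
contact_force: [5.2, -3.6, 0.2]
grip_width: -0.0002
grip_force: 2.9
```

Request:
{"method": "servo_tool", "body": {"targets": [-0.06,-0.85,0,-0.15,-1,-0.26,-1.68,0,-0.3,-1,-0.57,-2.48,0,-0.45,-1,-1.0,-3.22,0,-0.6,-1,-1.53,-3.89,0,-0.75,-1,-2.16,-4.46,0,-0.9,-1,-2.86,-4.94,0,-1.05,-1,-3.64,-5.31,0,-1.2,-1,-4.45,-5.56,0,-1.35,-1,-5.3,-5.69,0,-1.5,-1]}}

```text
time_s: 16.3
tcp_pos: [0.5156, 0.1745, 0.0711]
tcp_rot: [3.138, -0.005, 0.905]
contact_force: [3.9, 4.3, 1.1]
grip_width: -0.0003
grip_force: 2.6
```

Request:
{"method": "servo_tool", "body": {"targets": [-0.06,-0.85,0,-0.15,-1,-0.26,-1.68,0,-0.3,-1,-0.57,-2.48,0,-0.45,-1,-1.0,-3.22,0,-0.6,-1,-1.53,-3.89,0,-0.75,-1,-2.16,-4.46,0,-0.9,-1,-2.86,-4.94,0,-1.05,-1,-3.64,-5.31,0,-1.2,-1,-4.45,-5.56,0,-1.35,-1,-5.3,-5.69,0,-1.5,-1]}}

```text
time_s: 17.55
tcp_pos: [0.4352, 0.169, 0.0707]
tcp_rot: [3.139, -0.002, 2.405]
contact_force: [-4.1, 6.1, 9.4]
grip_width: 0.0001
grip_force: 4.0
```

Request:
{"method": "servo_tool", "body": {"targets": [-0.06,-0.85,0,-0.15,-1,-0.26,-1.68,-0.05,-0.3,-1,-0.57,-2.48,-0.1,-0.45,-1,-1.0,-3.22,-0.15,-0.6,-1,-1.53,-3.89,-0.2,-0.75,-1,-2.16,-4.46,-0.2,-0.9,-1,-2.86,-4.94,-0.2,-1.05,-1,-3.64,-5.31,-0.2,-1.2,-1,-4.45,-5.56,-0.2,-1.35,-1,-5.3,-5.69,-0.2,-1.5,-1]}}

```text
time_s: 18.8
tcp_pos: [0.4351, 0.0889, 0.0712]
tcp_rot: [3.14, -0.002, -2.378]
contact_force: [-3.1, -1.4, 1.7]
grip_width: 0.0003
grip_force: 1.5
```

Request:
{"method": "servo_tool", "body": {"targets": [1.5,0,0,0,-1,2.2,0,-2,0,-1,2.2,0,-7,0.18,-1,1,0,-12,0.36,-1,-2,-1,-16,0.54,-1,-5,-2,-16,0.72,-1,-6.6,-2.9,-16,0.9,-1,-6.6,-2.9,-16,1.08,-1,-6.6,-2.9,-16,1.26,-1,-6.6,-2.9,-16,1.26,-1]}}

```text
time_s: 20.05
tcp_pos: [0.5034, 0.1135, 0.2312]
tcp_rot: [-3.142, -0.0, 2.639]
contact_force: [0.4, -0.3, -0.8]
grip_width: 0.0002
grip_force: 0.0
```

```bash
python3 - <<'E'
from h import *
p=camera_params("wrist");im,d=read_camera("wrist");cv2.imwrite("pics/w3.png",im);ribs(p,im,.091)
E
```

```text
rib 43.0 depth 88.0 2nd [0. 0. 0.]
rib -168.4 depth 64.0 2nd [0. 0. 0.]
index-pointer deg 211.4
```

Request:
{"method": "servo_tool", "body": {"targets": [-1,-0.2,1,0.18,-1,-2,-0.3,2,0.36,-1,-3,-0.5,3,0.54,-1,-4,-0.6,4,0.72,-1,-4.9,-0.8,5,0.9,-1,-4.9,-0.8,5,1.08,-1,-4.9,-0.8,5,1.26,-1,-4.9,-0.8,5,1.44,-1,-4.9,-0.8,5,1.62,-1,-4.9,-0.8,5,1.8,-1]}}

```text
time_s: 21.35
tcp_pos: [0.5428, 0.083, 0.1814]
tcp_rot: [-3.142, -0.0, 0.836]
contact_force: [0.2, -0.3, 0.3]
grip_width: -0.0001
grip_force: 0.0
```

Request:
{"method": "servo_tool", "body": {"targets": [0,0,0,0.18,-1,0,0,0,0.36,-1,0,0,0,0.54,-1,0,0,2,0.72,-1,0,0,4,0.9,-1,0,0,6,1.08,-1,0,0,9,1.26,-1,0,0,11,1.44,-1,0,0,11,1.44,-1,-0.2,-1.6,11,1.44,-1]}}

```text
time_s: 22.6
tcp_pos: [0.5307, 0.0921, 0.0725]
tcp_rot: [-3.14, -0.002, -0.597]
contact_force: [0.1, 0.8, 0.3]
grip_width: 0.0001
grip_force: 0.0
```

Request:
{"method": "servo_tool", "body": {"targets": [-0.3,0,0,0,-1,-0.5,0,0,0,-1,-0.7,0,0,0,-1,-0.7,0,0,0,-1]}}

```text
time_s: 23.1
tcp_pos: [0.5266, 0.0953, 0.0728]
tcp_rot: [-3.14, -0.006, -0.599]
contact_force: [6.5, -5.0, -0.8]
grip_width: -0.0002
grip_force: 3.5
```

Request:
{"method": "servo_tool", "body": {"targets": [-0.06,-0.85,0,-0.15,-1,-0.26,-1.68,0,-0.3,-1,-0.57,-2.48,0,-0.45,-1,-1.0,-3.22,0,-0.6,-1,-1.53,-3.89,0,-0.75,-1,-2.16,-4.46,0,-0.9,-1,-2.86,-4.94,0,-1.05,-1,-3.64,-5.31,0,-1.2,-1,-4.45,-5.56,0,-1.35,-1,-5.3,-5.69,0,-1.5,-1]}}

```text
time_s: 24.35
tcp_pos: [0.5153, 0.1747, 0.0732]
tcp_rot: [3.138, -0.006, 0.905]
contact_force: [4.1, 4.7, 0.9]
grip_width: 0.0003
grip_force: 3.1
```

Request:
{"method": "servo_tool", "body": {"targets": [-0.06,-0.85,0,-0.15,-1,-0.26,-1.68,0,-0.3,-1,-0.57,-2.48,-0.05,-0.45,-1,-1.0,-3.22,-0.1,-0.6,-1,-1.53,-3.89,-0.1,-0.75,-1,-2.16,-4.46,-0.1,-0.9,-1,-2.86,-4.94,-0.1,-1.05,-1,-3.11,-5.08,-0.1,-1.1,-1,-3.11,-5.08,-0.1,-1.1,-1,-2.2,-6.86,-0.1,-1.1,-1]}}

```text
time_s: 25.6
tcp_pos: [0.4456, 0.1986, 0.073]
tcp_rot: [3.14, -0.0, 1.999]
contact_force: [0.0, 0.7, 0.4]
grip_width: 0.0001
grip_force: 0.0
```

Request:
{"method": "servo_tool", "body": {"targets": [0,0,-5,0,-1,0,0,-10,0,-1,-2,0,-15.8,0,-1,-6,0,-15.8,0,-1,-10.7,0,-15.8,0,-1,-10.7,0,-15.8,0,-1,-10.7,0,-15.8,0,-1]}}

```text
time_s: 26.48
tcp_pos: [0.4893, 0.1015, 0.2303]
tcp_rot: [-3.141, -0.001, 1.999]
contact_force: [-0.4, -0.7, 0.4]
grip_width: 0.0002
grip_force: 0.0
```

```bash
python3 - <<'E'
from h import *
p=camera_params("wrist");im,d=read_camera("wrist");cv2.imwrite("pics/w4.png",im);ribs(p,im,.092)
s=monitor.read_state();print(s["tcp_pos"],s["contact_force"],s["qvel"].round(3))
E
```

```text
rib -166.7 depth 91.0 2nd [0. 0. 0.]
rib -168.9 depth 67.0 2nd [0. 0. 0.]
index-pointer deg 2.3
[0.48919811 0.1018975  0.23022341] [-0.39266953 -0.16692705 -0.90667762] [ 0.015 -0.001  0.002 -0.002 -0.003 -0.004]
```

View pics/w4.png

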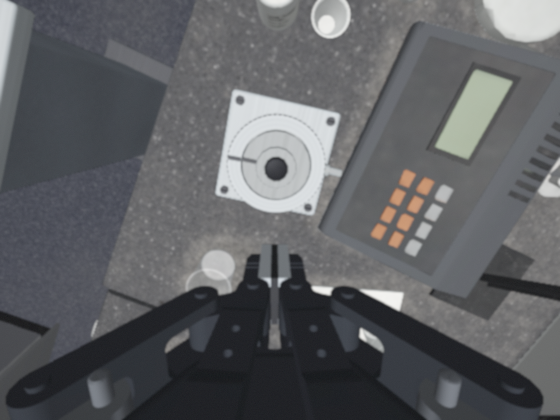

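The index rib at (234,158) and the pointer rib at (248,161) now form one straight line, 2.3° apart. The plunger is up, the gripper is clear, and the things round the cell are still standing.

```bash
python3 -c "
from plant import job;print(job.finish_job())"
```

```text
the job is handed in; nothing more can be done
None
```

I pressed the vent plunger fully down for over a second and let it come up, then rolled the ring anticlockwise to the second rib alignment (about 2° off by camera); no bystander was knocked or moved that I could see, and the job is handed in.

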